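# Flask from the lidded tank into the incubation box

### The arm

A 6-joint arm with a two-finger parallel gripper is mounted at the origin on the work surface. World frame = base frame: x ahead of the robot, y to its left, z up, the work surface at z = 0. Lengths are in m, angles in rad, forces in N, time in s.
With the tool pointing down it reaches from about 0.425 to 0.95 m from the base axis. Payload 3.5 kg.
Tool frame: the origin (TCP) lies at the very end of the fingers, on their centre line; the grasp point (between the pads) lies 19 mm behind it (ctrl.pinch_z is the distance from the TCP to the grasp point, in m); z points along the fingers, y is the line along which they close (so a half turn about z gives the same grasp; the last joint's range is limited). The gripper opens to 85 mm and grips with 20 to 120 N. Pads are 22 mm wide; open, the fingers measure 114 mm over their backs; the gripper's body (76 mm by 85 mm) begins 54 mm behind the grasp point. The pads swing forward as they close: fully open they stand 13 mm farther back than shut.
Start: joints at [-1.497, 0.286, 1.577, -0, 1.279, -0.15], TCP at [0.15, -0.658, 0.231] pointing down, gripper open.
Joint ranges: [-2.77, 2.77], [-0.9, 2.22], [0.21, 2.48], [-1.53, 4.67], [0.24, 2.81], [-2.84, 2.84]. Speed limits (rad/s): [2.79, 2.79, 3.14, 3.14, 3.14, 3.14].

### API

Orientations are given as a unit quaternion [x, y, z, w].
In Python, from plant import ctrl gives the robot as it stands. The module is installed in compiled form; this text tells all that it offers.
- The arm moves only by the shell command python3 -m crank 'ROWS' [OPENING] [FORCE]. ROWS is JSON, a list of rows, each a list of 6 numbers: the shift along the tool's x, y, z in cm, then the turn, a rotation vector about the tool's x, y, z in rad. In form: [[tx, ty, tz, rx, ry, rz], ...]. A call has 1 to 10 rows; each row is the pose to reach, as a shift and turn from the pose commanded when the call began, along the tool's axes at that moment; what a row does not reach only later rows make up. A row lasts 1/10 s, in which the tool goes at most 50 mm and 8.59 degrees, less where a joint would pass 70% of its speed; a pose out of reach is approached as far as the arm can. A call with a gripper value outside its range is refused whole. OPENING is the opening, from 0 (shut) to 1 (fully open), set as the call begins (- or left out, the last holds). The fingers move at their own pace and stop on an object; FORCE is the grip in N (left out, the last holds). Time passes only in rows, so rows that repeat a pose let the fingers close. It gives the time, the measured TCP pose, the force, the opening and the grip force at its end, in the units of the state.
- ctrl.get_state(): the state, without advancing time (a new reading comes with each control period).
- ctrl.read_camera(name): name is "side" or "top" or "wrist"; returns (picture, depth): 420x560x3 uint8, blue, green, red; 420x560 float32, m along the optical axis (not along the pixel's ray), 0 where there is no reading.
- ctrl.camera_info(name): a dict with "K" (3x3 intrinsics, pixels), "origin" and "orientation" of the camera in the world. Camera axes: x right, y down, z forward; pixel columns grow to the right and rows downward; lengths in m; the calibration is good to about 2 mm. A picture is of the moment at which its call begins: read the wrist's pose just before it. camera_info takes no time and is no camera call; for the wrist camera it gives the pose at the moment of the call.
- ctrl.sign_off(): hands the job in; it is judged then, once.
The state is a dict: "time": time; "qpos": joint angles; "dq": joint speeds; "joint_efforts": joint torques, N m; "eef_pos": TCP position; "tcp_rot": TCP orientation; "contact_force": force on the tool from outside, world axes, zero at the start; "wrist_torque": the same for the moment, N m; "opening": opening from 0.0 (shut) to 1.0 (fully open); "finger_force": force on a finger pad.
Only numpy, scipy, OpenCV 4.12 (cv2) and the standard library are available. Lean on these libraries where they do the work, as an engineer would, in place of code of your own. Each camera call takes 0.05 s, during which the arm holds its last target. There are 200 camera calls.

### The job

Lift the loose lid off the white tank (the black knob is its handle) and stand it upright on the bench, clear of the tank. Take out the culture flask, which stands with its orange cap up, lay it down on a broad face on the blue mat and let go; then pick it up afresh, lay it flat on the floor of the incubation box, sliding the box's clear cover open for it, let go and slide the cover fully shut. Neither lid nor flask may be dropped or left to topple, and the bottles, dish, marker and spatula stay where they are.

Things in the scene. Friction and masses are not known exactly. Their poses are not given: they have to be found in the camera images.
- tank: White open tank, fixed to the bench, 110 (x) x 100 (y) x 64 mm tall; a grey insert 96 x 86 mm stands up inside it to 70 mm, with a 56 (x) x 32 (y) mm slot down to 8 mm above the bench, in which the flask stands. Origin: centre of its underside, z up.
- lid: Loose clear bell lid, blue top and lower edge, open below, 110 (x) x 100 (y) mm, walls 5 mm, inside 70 mm deep, 76 mm tall plus a round black knob 32 mm across, 86 to 112 mm above the origin; 0.3 kg. Rests on the tank's rim, round the insert's top 6 mm with 2 mm play. Origin: centre of its lower edge, z up (64 mm above the bench when on the tank). Raise it 70 mm to clear the flask.
- lid_knob (a point): The knob's grip point, on the lid's axis, 100 mm above the lid's origin.
- flask: Flat-sided culture flask, 120 mm long, 0.11 kg, standing cap up in the tank's slot under the clear lid, foot 8 mm above the bench. Origin: centre of its foot; z along its length to the cap. Glass body with green contents, 26 mm thick (x), 50 mm wide (y), z 0 to 82 mm; neck 18 mm across; round orange cap 24 mm across, z 96 to 120 mm. Broad faces look along its +x and -x.
- flask_mid (a point): Point on the flask's axis, 60 mm from its foot (middle of its length).
- flask_cap (a point): Centre of the flask's orange cap, 108 mm from its foot.
- mat: Blue mat fixed on the bench, 120 (x) x 170 (y) mm, 4 mm thick. Origin: centre of its underside.
- incubator: White shallow incubation box fixed to the bench, outside 200 (x) x 150 (y) mm, walls 10 mm thick, 56 mm tall; inside 180 x 130 mm, floor 8 mm above the bench, dark lining. Two aluminium rails 56 mm high carry on for 150 mm more in its -y direction. Origin: centre of the box's underside (without rails), z up.
- cover (a joint): Opening of the box's clear sliding cover (196 x 146 mm, 5 mm thick, orange edges, 57 to 62 mm above the bench): 0 m fully shut, 0.145 m fully open; it slides in the box's -y direction along the rails, with light friction.
- cover_handle (a point): Middle of the cover's orange bar handle, which stands on the cover's centre: 60 mm long in the box's x, 14 mm thick in y, from 62 to 92 mm above the bench; this point is 77 mm above the bench.
- bottle0: Bystander: clear glass media bottle with a blue cap, 68 mm across, 150 mm tall, upright, loose. Origin: centre of its underside, z up. Leave it alone.
- bottle1: Bystander: clear glass media bottle with a blue cap, 68 mm across, 150 mm tall, upright, loose. Origin: centre of its underside, z up. Leave it alone.
- bottle2: Bystander: clear glass media bottle with a blue cap, 68 mm across, 150 mm tall, upright, loose. Origin: centre of its underside, z up. Leave it alone.
- dish: Bystander: closed clear culture dish with white edge, 90 mm across, 16 mm tall, loose. Origin: centre of its underside. Leave it alone.
- marker: Bystander: white marker pen with red cap, 135 mm long (x), 13 mm thick, lying loose. Origin: at its underside. Leave it alone.
- spatula: Bystander: spatula with black handle and steel blade, 180 mm long (x), 6 mm thick, lying loose. Origin: at its underside. Leave it alone.
Mind the look-alikes: they are no part of the job. There is more than one size of the mat; the job needs the smaller.

How it is judged:
On the way, in this order (a step that is already met when the one before it is completed fails the run):
1. the lid stands upright on the bench, off the tank, let go (height (world z) of lid below 0.01 m and angle between lid's own z axis and vertical below 0.06 rad and horizontal distance between lid and tank above 0.09 m and contact force between the fingers and lid below 0.2 N), for 0.2 s.
2. the flask lies on a broad face on the mat, let go ((angle between flask's own x axis and vertical below 0.1 rad or angle between flask's own x axis and vertical above 3.04 rad) and height (world z) of flask_mid below 0.023 m and contact force between flask and mat above 0.05 N and contact force between the fingers and flask below 0.2 N and x of flask_mid in the frame of mat between -0.06 and 0.06 m and y of flask_mid in the frame of mat between -0.085 and 0.085 m), for 0.2 s.
3. the flask lies flat inside the incubation box, let go ((angle between flask's own x axis and vertical below 0.1 rad or angle between flask's own x axis and vertical above 3.04 rad) and z of flask_mid in the frame of incubator below 0.027 m and x of flask_mid in the frame of incubator between -0.085 and 0.085 m and y of flask_mid in the frame of incubator between -0.06 and 0.06 m and contact force between the fingers and flask below 0.2 N), for 0.2 s.
At the end, for the whole second after the job is handed in: The flask lies at rest on a broad face (within 0.1 rad) on the floor of the incubation box, the cover is shut to within 8 mm, and the lid stands at rest upright (within 0.06 rad) on the bench, its centre more than 90 mm from the tank's ((angle between flask's own x axis and vertical below 0.1 rad or angle between flask's own x axis and vertical above 3.04 rad) and z of flask_mid in the frame of incubator below 0.027 m and x of flask_mid in the frame of incubator between -0.085 and 0.085 m and y of flask_mid in the frame of incubator between -0.06 and 0.06 m and height (world z) of lid below 0.01 m and angle between lid's own z axis and vertical below 0.06 rad and horizontal distance between lid and tank above 0.09 m and value of joint cover below 0.008 m and linear speed of each of flask, lid below 0.02 m/s); the robot touches nothing.
It fails at once if the lid is let fall (moves faster than 0.6 m/s while no finger holds it) (linear speed of lid above 0.6 m/s and contact force between the fingers and lid below 0.2 N).
It fails at once if the flask is let fall or topples freely (moves faster than 0.6 m/s while no finger holds it) (linear speed of flask above 0.6 m/s and contact force between the fingers and flask below 0.2 N).
It fails at once if a bottle, the dish, the marker or the spatula is moved more than 30 mm (distance of any of bottle0, bottle1, bottle2, dish, marker, spatula from where it was at the start of the episode above 0.03 m).
It fails at once if a bottle is knocked over (angle between any of bottle0, bottle1, bottle2's own z axis and vertical above 0.4 rad).
It also fails if it takes over 72 s, if anything falls off the work surface, if the arm or the gripper's body presses on something with over 40 N, if the wrist force passes 120 N, or if a joint passes its speed limit or range.

## Working session

There is one attempt and no reset: what is moved stays moved. The work goes in short steps, Python scripts to look and compute and a shell command to move; the robot and the scene stay as the last step left them, time stands still between calls to the robot, and variables do not carry over. Pictures are saved under pics/ and viewed, at most 10 in all, crops included, and the job is handed in when it is done.

```bash
mkdir -p pics
cat > h.py <<'E'
import numpy as np, cv2
from plant import ctrl
from scipy.spatial.transform import Rotation as R
def cam(n):
    i=ctrl.camera_info(n); p,d=ctrl.read_camera(n); return p,d,i
def cloud(d,i):
    K=np.array(i['K']);v,u=np.indices(d.shape)
    P=np.stack([(u-K[0,2])/K[0,0]*d,(v-K[1,2])/K[1,1]*d,d],-1)
    return P@R.from_quat(i['orientation']).as_matrix().T+np.array(i['origin'])
def ray(i,uv,z):
    K=np.array(i['K']);o=np.array(i['origin'])
    uv=np.atleast_2d(uv).astype(float)
    r=np.c_[(uv[:,0]-K[0,2])/K[0,0],(uv[:,1]-K[1,2])/K[1,1],np.ones(len(uv))]@R.from_quat(i['orientation']).as_matrix().T
    return o+r*((z-o[2])/r[:,2])[:,None]
def st():
    s=ctrl.get_state();print({k:np.round(s[k],3).tolist() for k in('time','qpos','eef_pos','tcp_rot','contact_force','opening','finger_force')});return s
def rel(target,yaw=None):
    # shift in tool axes (cm) to target TCP position and turn (rotvec) to tool-down with tool y at world angle yaw
    s=ctrl.get_state();T=R.from_quat(s['tcp_rot'])
    print('shift cm',np.round(T.inv().apply(np.array(target)-s['eef_pos'])*100,2))
    print('tool axes\n',np.round(T.as_matrix(),3))
E
python3 - <<'E'
from h import *
st()
for n in('top','side'):
    p,d,i=cam(n);cv2.imwrite(f'pics/{n}0.png',p);np.savez(f'{n}0.npz',p=p,d=d,**i)
    print(n,i)
E
```

```text
{'time': 0.0, 'qpos': [-1.497, 0.287, 1.578, 0.0, 1.279, -0.15], 'eef_pos': [0.15, -0.658, 0.23], 'tcp_rot': [0.994, 0.112, 0.0, -0.001], 'contact_force': [-0.08, 0.671, 0.242], 'opening': 1.001, 'finger_force': 0.0}
top {'K': array([[432.24435506,   0.        , 279.99887837],
       [  0.        , 432.24435506, 216.28474219],
       [  0.        ,   0.        ,   1.        ]]), 'origin': array([0.29233441, 0.02008804, 1.1223939 ]), 'orientation': array([-0.69517564,  0.71312426, -0.05763972,  0.06973005])}
side {'K': array([[488.48378035,   0.        , 270.66557624],
       [  0.        , 488.48378035, 210.20615696],
       [  0.        ,   0.        ,   1.        ]]), 'origin': array([0.31781782, 0.99565038, 0.95356782]), 'orientation': array([-0.08095307,  0.90419799, -0.4185601 ,  0.02607755])}
```

View pics/top0.png

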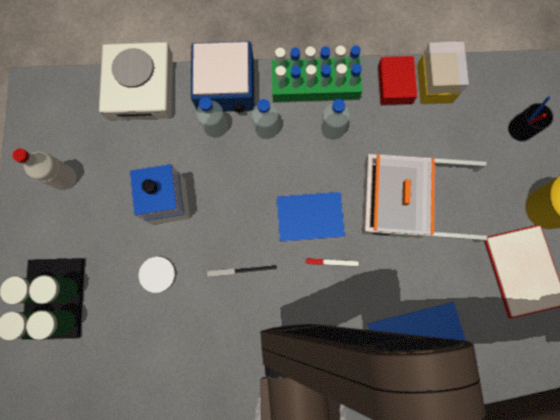

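View pics/side0.png

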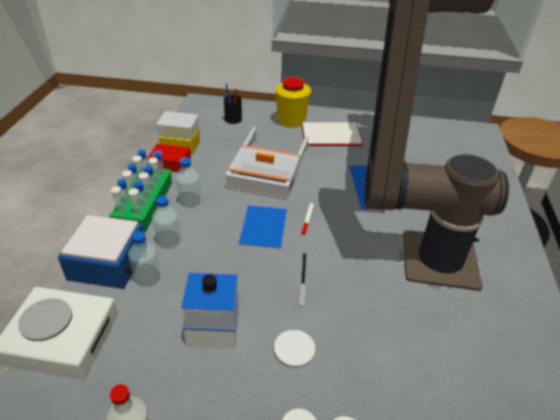

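The top view shows the lid with its knob at about (150,187), the small mat at (310,217), and the incubator at (400,195) with its orange handle at (407,191) and rails going right. The side view agrees: lid at (210,300), mat at (263,226), box at (263,165).

```bash
cat > m.py <<'E'
from h import *
def comps(p,lo,hi,amin=60):
    m=cv2.inRange(cv2.cvtColor(p,cv2.COLOR_BGR2HSV),lo,hi)
    n,l,s,c=cv2.connectedComponentsWithStats(m)
    return [(s[k],c[k],l==k) for k in range(1,n) if s[k,4]>=amin]
if __name__=='__main__':
  for n in('top','side'):
    f=np.load(f'{n}0.npz');p,d=f['p'],f['d'];i={k:f[k] for k in('K','origin','orientation')};C=cloud(d,i)
    for nm,lo,hi in(('blue',(100,150,60),(125,255,255)),('orange',(5,170,120),(17,255,255))):
      for s,c,m in comps(p,lo,hi):
        ok=m&(d>0); 
        if not ok.any(): continue
        z=np.median(C[ok][:,2])
        cnt=max(cv2.findContours(m.astype(np.uint8),0,2)[0],key=cv2.contourArea)[:,0]
        q=ray(i,cnt,z)[:,:2]
        (cx,cy),(w,h),a=cv2.minAreaRect((q*1000).astype(np.float32))
        print(n,nm,s.tolist(),c.round(0),'z%.3f'%z,'rect ctr',round(cx,1),round(cy,1),'size',round(w),round(h),'ang',round(a,1))
    dark=(p.max(2)<35)&(C[...,2]>0.1)&(C[...,2]<0.2)
    k,l,s,c=cv2.connectedComponentsWithStats(dark.astype(np.uint8))
    for j in range(1,k):
      if s[j,4]>40: print(n,'dark',c[j].round(),s[j,4],np.median(C[l==j],0).round(3), ray(i,c[j],0.17).round(3))
E
python3 m.py
```

```text
top blue [191, 43, 61, 67, 485] [225.  91.] z0.090 rect ctr 832.6 144.8 size 111 211 ang 43.1
top blue [321, 47, 9, 12, 89] [325.  52.] z0.127 rect ctr 888.8 -87.8 size 20 30 ang 87.7
top blue [351, 46, 9, 12, 85] [355.  51.] z0.127 rect ctr 889.0 -163.0 size 20 30 ang 87.0
top blue [291, 48, 9, 12, 86] [295.  53.] z0.126 rect ctr 889.0 -12.5 size 20 30 ang 88.0
top blue [352, 63, 9, 14, 99] [356.  69.] z0.126 rect ctr 840.2 -162.9 size 20 35 ang 86.9
top blue [291, 65, 10, 13, 96] [295.  71.] z0.126 rect ctr 841.7 -12.4 size 22 32 ang 88.0
top blue [321, 64, 10, 13, 99] [326.  70.] z0.126 rect ctr 841.7 -87.2 size 22 32 ang 87.7
top blue [257, 99, 13, 13, 119] [263. 105.] z0.150 rect ctr 742.1 68.4 size 31 27 ang 17.8
top blue [333, 99, 12, 13, 129] [338. 105.] z0.150 rect ctr 736.7 -111.7 size 26 31 ang 88.1
top blue [131, 165, 45, 50, 1668] [153. 190.] z0.140 rect ctr 545.0 332.5 size 108 98 ang 7.7
top blue [277, 192, 67, 49, 2781] [310. 216.] z0.004 rect ctr 495.4 -42.3 size 117 167 ang 2.9
top blue [369, 303, 96, 37, 2029] [425. 323.] z0.006 rect ctr 197.1 -294.8 size 92 221 an
[... 550 characters left out ...]
blue [156, 196, 12, 10, 97] [162. 201.] z0.147 rect ctr 744.7 75.5 size 28 39 ang 18.8
side blue [240, 206, 46, 42, 1542] [263. 227.] z0.002 rect ctr 496.0 -38.1 size 116 166 ang 2.8
side blue [59, 223, 86, 64, 1772] [101. 266.] z0.063 rect ctr 827.9 225.9 size 226 185 ang 45.5
side blue [182, 273, 55, 37, 1575] [210. 293.] z0.139 rect ctr 545.5 337.3 size 108 98 ang 7.8
side orange [159, 143, 32, 8, 67] [175. 145.] z0.045 rect ctr 852.7 -330.7 size 21 114 ang 81.6
side orange [257, 153, 16, 9, 109] [264. 157.] z0.082 rect ctr 535.4 -266.6 size 36 57 ang 85.0
side dark [448. 236.] 808 [0.018 0.057 0.129] [[0.03  0.099 0.17 ]]
side dark [209. 286.] 69 [0.542 0.35  0.167] [[0.542 0.352 0.17 ]]
```

Run:
```python
from h import *
H=np.zeros((60,90))  # x 0.25..0.85, y -0.2..0.7 1cm cells
for n in('top','side'):
    f=np.load(f'{n}0.npz');C=cloud(f['d'],{k:f[k] for k in('K','origin','orientation')})[f['d']>0]
    a=((C[:,0]-.25)*100).astype(int);b=((C[:,1]+.2)*100).astype(int);ok=(C[:,0]>.25)&(C[:,1]>-.2)&(a<60)&(b<90)
    np.maximum.at(H,(a[ok],b[ok]),C[ok,2])
print('cols y from .70 to -.2 step 2cm; rows x')
for r in range(58,0,-2):
    print('%.2f '%(.25+r/100)+' '.join('%2d'%min(99,round(100*max(H[r:r+2,c:c+2].max(),0))) for c in range(88,-1,-2)))
rel([.545,.333,.25])
rel([.60,-.25,.25]); rel([.62,.05,.25])
```

```text
cols y from .70 to -.2 step 2cm; rows x
0.83  1  0  0  0  1  0  0  0  0  6  7  6  7  8  8  7  6  6  6  1  0  9 10 10 10 10 10 10 10 10  1  0 13 13 13 13 13 13 13 13 13 13 13 13  5
0.81  1  0  0  0  0  0  0  0  1  6  6  6  7  6  6  7  6  7  6  0  0  9 10 10 10 10 10 10 10 10  0  0  5  5  5  5  6  5  6 12  5  6  5 12  5
0.79  1  0  1  0  0  0  0  0  1  6  6  6  6  6  6  6  6  7  6  0  0  9 10 10 10 10 10 10 10 10  0  0  0  1  0  1  1  0  0  1  0  0  1  0  1
0.77  0  1  0  0  0  0  1  0  0  6  6  6  6  6  6  6  6  6  6  0  0  0  9 11 15 11  0  6  6  1 10 10 10  1  1  0  1  0  0  0  9  0  0  0  1
0.75  0  0  1  1  0  0  0  0  0  0  0  0  1  0  0  1  1  0  0  0  0  0 11 15 15 15 10  0  1 10 15 15 15  9  0  1  0  0  9 12 15 10  1  0  0
0.73  1  0  0  0  1  0  0  0  0  0  0  1  1  0  1  0  0  1  0  0  0  0 10 15 15 15 10  0  0 10 15 15 15 10  1  0  1  0 11 15 15 15 10  1  0
0.71  0  0  1  1  0  1  1  1  0  0  0  0  1  0  1  0  1  1  0  1  1  0  1 11 11 11  1  0  0 10 12 15 12  9  0  0  1  1 10 15 15 15 10  0  1
0.69  0  0  0  0  1  0  0  0  0  1  0  1  0  0  1  1  1  0  0  0  0  1  0  1  0 
[... 2647 characters left out ...]
  0  0  1  1  0  0  0  0  1  1  0  1  1  1  0  1  0  1  0  0  1  0  0  0
0.29 12 13 13 13 13 13 13 13  0  0  1  0  0  0  0  1  1  2  1  0  1  1  1  1  1  0  0  0  1  0  0  1  0  0  0  1  1  1  1  0  0  0  1  0  0
0.27  2 13 13  2  2 12 12  2  1  1  0  0  0  1  0  0  1  0  1  1  1  1  0  1  1  0  0  0  0  0  0  0  0  1  1  1  0  0  1  1  1  0  1  0  1
shift cm [ 60.52 -87.82  -1.79]
tool axes
 [[ 0.975  0.222 -0.   ]
 [ 0.222 -0.975  0.002]
 [ 0.    -0.002 -1.   ]]
shift cm [ 52.94 -29.75  -1.91]
tool axes
 [[ 0.975  0.222 -0.   ]
 [ 0.222 -0.975  0.002]
 [ 0.    -0.002 -1.   ]]
shift cm [ 61.55 -58.56  -1.85]
tool axes
 [[ 0.975  0.222 -0.   ]
 [ 0.222 -0.975  0.002]
 [ 0.    -0.002 -1.   ]]
```

```bash
python3 -m crank '[[53,-30,-2,0,0,0],[53,-30,-2,0,0,0],[53,-30,-2,0,0,0],[53,-30,-2,0,0,0],[53,-30,-2,0,0,0],[53,-30,-2,0,0,0],[53,-30,-2,0,0,0],[53,-30,-2,0,0,0],[53,-30,-2,0,0,0],[53,-30,-2,0,0,0]]' 1
python3 - <<'E'
from h import *
rel([.62,.05,.25]);rel([.545,.333,.25]);st()
E
```

```text
time: 1.1
eef_pos: [0.5203, -0.3198, 0.2474]
tcp_rot: [0.994, 0.112, -0.0, -0.0]
contact_force: [0.1, 0.4, -0.3]
opening: 1.003
finger_force: 0.0
shift cm [ 17.93 -33.84  -0.26]
tool axes
 [[ 0.975  0.222 -0.001]
 [ 0.222 -0.975  0.   ]
 [-0.    -0.001 -1.   ]]
shift cm [ 16.9  -63.1   -0.24]
tool axes
 [[ 0.975  0.222 -0.001]
 [ 0.222 -0.975  0.   ]
 [-0.    -0.001 -1.   ]]
{'time': 1.1, 'qpos': [-0.717, 0.135, 1.725, -0.0, 1.283, 0.63], 'eef_pos': [0.52, -0.32, 0.247], 'tcp_rot': [0.994, 0.112, -0.0, -0.0], 'contact_force': [0.139, 0.355, -0.305], 'opening': 1.003, 'finger_force': 0.0}
```

```bash
python3 -m crank '[[17,-63,-0.2,0,0,0],[17,-63,-0.2,0,0,0],[17,-63,-0.2,0,0,0],[17,-63,-0.2,0,0,0],[17,-63,-0.2,0,0,0],[17,-63,-0.2,0,0,0],[17,-63,-0.2,0,0,0],[17,-63,-0.2,0,0,0],[17,-63,-0.2,0,0,0],[17,-63,-0.2,0,0,0]]'
python3 - <<'E'
from h import *
rel([.545,.333,.25]);st()
E
```

```text
time: 2.1
eef_pos: [0.5385, 0.18, 0.2489]
tcp_rot: [0.994, 0.112, -0.0, 0.0]
contact_force: [0.6, 0.1, -0.3]
opening: 0.999
finger_force: 0.0
shift cm [  4.03 -14.77  -0.11]
tool axes
 [[ 0.975  0.222 -0.   ]
 [ 0.222 -0.975 -0.   ]
 [-0.     0.    -1.   ]]
{'time': 2.1, 'qpos': [0.144, 0.038, 1.826, -0.0, 1.279, 1.491], 'eef_pos': [0.539, 0.18, 0.249], 'tcp_rot': [0.994, 0.112, -0.0, 0.0], 'contact_force': [0.597, 0.142, -0.305], 'opening': 0.999, 'finger_force': 0.0}
```

```bash
python3 -m crank '[[4,-14.8,-0.1,0,0,0],[4,-14.8,-0.1,0,0,0],[4,-14.8,-0.1,0,0,0],[4,-14.8,-0.1,0,0,0],[4,-14.8,-0.1,0,0,0]]'
python3 - <<'E'
from h import *
from m import comps
p,d,i=cam('wrist');cv2.imwrite('pics/w1.png',p);C=cloud(d,i)
s=st()
dark=((p.max(2)<45)&(C[...,2]>0.145)&(C[...,2]<0.19)).astype(np.uint8)
k,l,S,c=cv2.connectedComponentsWithStats(dark)
for j in range(1,k):
    if S[j,4]>80: 
        q=C[l==j];top=q[q[:,2]>.17]; print('dark',S[j].tolist(),c[j].round(),q.min(0).round(3),q.max(0).round(3),'ray',ray(i,c[j],.174).round(4))
for S,c,m in comps(p,(100,150,60),(125,255,255),500):
    z=np.median(C[m&(d>0)][:,2]); cnt=max(cv2.findContours(m.astype(np.uint8),0,2)[0],key=cv2.contourArea)[:,0]
    print(S.tolist(),z.round(3),cv2.minAreaRect((ray(i,cnt,z)[:,:2]*1000).astype(np.float32)))
rel([.545,.333,.148])
E
```

```text
time: 2.6
eef_pos: [0.5446, 0.3324, 0.2493]
tcp_rot: [0.994, 0.113, -0.001, 0.0]
contact_force: [0.3, 0.1, -0.3]
opening: 0.997
finger_force: 0.0
{'time': 2.65, 'qpos': [0.387, 0.193, 1.655, -0.001, 1.295, 1.734], 'eef_pos': [0.545, 0.331, 0.249], 'tcp_rot': [0.994, 0.112, -0.001, 0.0], 'contact_force': [1.056, -0.092, 0.692], 'opening': 1.001, 'finger_force': 0.0}
dark [263, 190, 38, 42, 1259] [282. 210.] [0.533 0.318 0.155] [0.562 0.347 0.177] ray [[0.5492 0.3328 0.174 ]]
[224, 134, 123, 129, 12243] 0.139 ((546.7128295898438, 332.2539978027344), (108.64334106445312, 98.71768951416016), 7.623192310333252)
[459, 219, 101, 91, 6918] 0.003 ((495.6848449707031, -36.206268310546875), (118.76814270019531, 158.27304077148438), 2.809525489807129)
shift cm [ 0.07 -0.19 10.14]
tool axes
 [[ 0.975  0.223 -0.001]
 [ 0.223 -0.975 -0.001]
 [-0.002  0.001 -1.   ]]
```

View pics/w1.png

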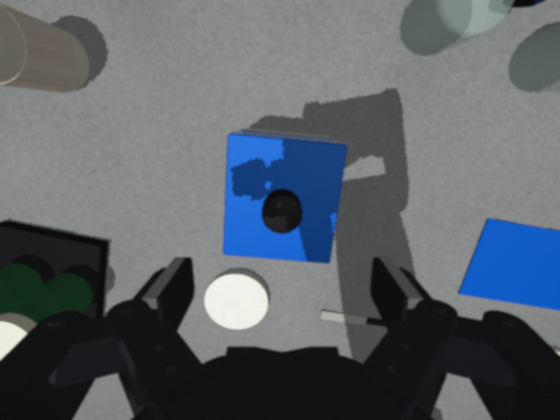

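The wrist view shows the knob at (282,211), central on the blue lid, with the open fingers either side of it. I'll go down and grip.

```bash
python3 -m crank '[[0.1,-0.1,5,0,0,0],[0.1,-0.1,9,0,0,0],[0.1,-0.1,10.1,0,0,0],[0.1,-0.1,10.1,0,0,0],[0.1,-0.1,10.1,0,0,0]]'; python3 -m crank '[[0,0,0,0,0,0],[0,0,0,0,0,0],[0,0,0,0,0,0],[0,0,0,0,0,0],[0,0,0,0,0,0],[0,0,0,0,0,0]]' 0 60
python3 -m crank '[[0,0,-1.5,0,0,0],[0,0,-4,0,0,0],[0,0,-7,0,0,0],[0,0,-9.5,0,0,0],[0,0,-9.5,0,0,0],[0,0,-9.5,0,0,0]]'
python3 - <<'E'
from h import *
rel([.48,.50,.2]);st()
p,d,i=cam('side');cv2.imwrite('pics/s1.png',p[180:400,100:360])
E
```

```text
time: 3.15
eef_pos: [0.5475, 0.332, 0.1515]
tcp_rot: [0.994, 0.111, 0.002, -0.0]
contact_force: [-0.1, 0.8, 0.3]
opening: 1.001
finger_force: 0.0
time: 3.75
eef_pos: [0.5464, 0.3331, 0.1505]
tcp_rot: [0.994, 0.112, 0.001, -0.001]
contact_force: [-1.1, 2.1, 4.9]
opening: 0.356
finger_force: 59.3
time: 4.35
eef_pos: [0.5455, 0.332, 0.2433]
tcp_rot: [0.994, 0.112, -0.001, 0.0]
contact_force: [-0.2, -0.1, -3.3]
opening: 0.359
finger_force: 60.6
shift cm [ -2.66 -17.84   4.32]
tool axes
 [[ 0.975  0.222 -0.001]
 [ 0.222 -0.975 -0.001]
 [-0.001  0.001 -1.   ]]
{'time': 4.35, 'qpos': [0.388, 0.199, 1.659, -0.0, 1.285, 1.735], 'eef_pos': [0.546, 0.332, 0.243], 'tcp_rot': [0.994, 0.112, -0.001, 0.0], 'contact_force': [-0.2, -0.052, -3.262], 'opening': 0.359, 'finger_force': 60.588}
```

View pics/s1.png

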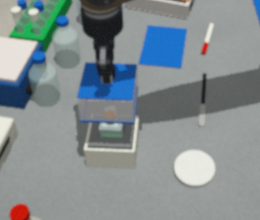

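The lid is clear of the flask. I'll carry it to the free area.

```bash
python3 -m crank '[[-0.5,-4,0,0,0,0],[-1.3,-8,0,0,0,0],[-2,-12,0,0,0,0],[-2.4,-15.5,0,0,0,0],[-2.7,-17.8,0,0,0,0],[-2.7,-17.8,0,0,0,0],[-2.7,-17.8,3,0,0,0],[-2.7,-17.8,7,0,0,0],[-2.7,-17.8,11,0,0,0],[-2.7,-17.8,13.5,0,0,0]]';python3 -m crank '[[0,0,0.8,0,0,0],[0,0,1.4,0,0,0],[0,0,1.8,0,0,0],[0,0,1.8,0,0,0],[0,0,1.8,0,0,0]]'; python3 -c "
from h import *
st()"
```

```text
time: 5.4
eef_pos: [0.4777, 0.4967, 0.1023]
tcp_rot: [0.994, 0.111, -0.004, 0.003]
contact_force: [-0.8, -0.2, -5.3]
opening: 0.355
finger_force: 60.9
time: 5.9
eef_pos: [0.4811, 0.5006, 0.0931]
tcp_rot: [0.994, 0.112, 0.001, -0.001]
contact_force: [-0.5, -0.0, -2.9]
opening: 0.353
finger_force: 60.8
{'time': 5.9, 'qpos': [0.659, 0.457, 1.62, -0.0, 1.062, 2.006], 'eef_pos': [0.481, 0.501, 0.093], 'tcp_rot': [0.994, 0.112, 0.001, -0.001], 'contact_force': [-0.499, -0.006, -2.869], 'opening': 0.353, 'finger_force': 60.833}
```

```bash
python3 -m crank '[[0,0,0.2,0,0,0],[0,0,0.4,0,0,0],[0,0,0.6,0,0,0],[0,0,0.7,0,0,0],[0,0,0.7,0,0,0],[0,0,0.7,0,0,0]]'
```

```text
time: 6.5
eef_pos: [0.4803, 0.5005, 0.0865]
tcp_rot: [0.994, 0.112, 0.0, -0.0]
contact_force: [-3.6, -0.9, 4.6]
opening: 0.355
finger_force: 61.8
```

```bash
python3 -m crank '[[0,0,0,0,0,0],[0,0,0,0,0,0],[0,0,0,0,0,0],[0,0,0,0,0,0],[0,0,0,0,0,0],[0,0,-3,0,0,0],[0,0,-7,0,0,0],[0,0,-12,0,0,0],[0,0,-16,0,0,0],[0,0,-16,0,0,0]]' 1;python3 -m crank '[[0.5,5,0,0,0,0],[1,10,0,0,0,0],[1.5,15,0,0,0,0],[2,20,0,0,0,0],[2,20,0,0,0,0],[2,20,0,0,0,0]]'
python3 - <<'E'
from h import *
from m import comps
st()
C={}
for n in('wrist','top','side'):
    p,d,i=cam(n);cv2.imwrite(f'pics/{n}2.png',p);np.savez(f'{n}2.npz',p=p,d=d,**i);C=cloud(d,i)
    for S,c,m in comps(p,(5,170,100),(17,255,255),40):
        q=C[m&(d>0)]
        if len(q): print(n,S.tolist(),c.round(),np.median(q,0).round(3),'ray.128',ray(i,c,.128).round(4))
E
```

```text
time: 7.5
eef_pos: [0.4831, 0.5023, 0.2542]
tcp_rot: [0.994, 0.112, 0.007, -0.004]
contact_force: [-0.4, 0.2, 0.7]
opening: 0.999
finger_force: 0.0
time: 8.1
eef_pos: [0.5443, 0.3082, 0.2436]
tcp_rot: [0.994, 0.11, -0.0, -0.0]
contact_force: [0.2, 0.8, 0.5]
opening: 0.998
finger_force: 0.0
{'time': 8.1, 'qpos': [0.353, 0.17, 1.692, 0.001, 1.281, 1.703], 'eef_pos': [0.544, 0.308, 0.244], 'tcp_rot': [0.994, 0.11, -0.0, -0.0], 'contact_force': [0.201, 0.796, 0.535], 'opening': 0.998, 'finger_force': 0.0}
wrist [243, 177, 26, 28, 549] [256. 191.] [0.549 0.333 0.127] ray.128 [[0.5497 0.3325 0.128 ]]
top [373, 155, 6, 75, 230] [376. 193.] [ 0.537 -0.206  0.063] ray.128 [[ 0.523  -0.1917  0.128 ]]
top [431, 159, 4, 75, 160] [432. 197.] [ 0.524 -0.346  0.063] ray.128 [[ 0.5097 -0.3229  0.128 ]]
top [403, 180, 7, 24, 144] [406. 192.] [ 0.532 -0.274  0.091] ray.128 [[ 0.5241 -0.2632  0.128 ]]
top [149, 186, 11, 9, 65] [155. 190.] [0.544 0.331 0.127] ray.128 [[0.5443 0.331  0.128 ]]
side [159, 143, 23, 4, 49] [170. 145.] [ 0.874 -0.327  0.046] ray.128 [[ 0.82   -0.2098  0.128 ]]
side [205, 291, 10, 12, 92] [209. 296.] [0.546 0.342 0.126] ray.128 [[0.5456 0.3445 0.128 ]]
```

View pics/wrist2.png

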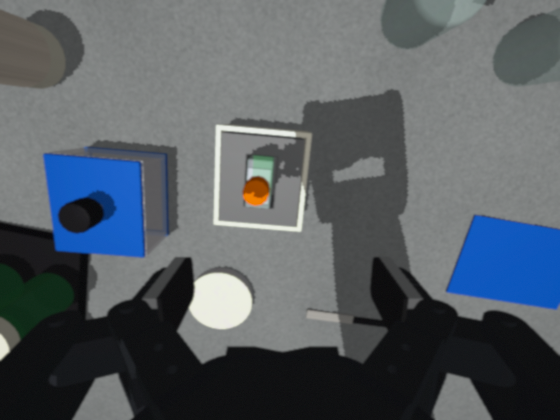

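The wrist view shows the flask standing centrally in the slot with its cap at (256,191), and the lid upright on the bench at left. Next I'll yaw and move to the -y side of the tank, then tilt to horizontal.

```bash
python3 -m crank '[[-0.3,5,0,0,0,-0.15],[-0.5,10,0,0,0,-0.3],[-0.7,14,0,0,0,-0.45],[-0.7,14,0,0,0,-0.6],[-0.7,14,0,0,0,-0.75],[-0.7,14,0,0,0,-0.9],[-0.7,14,0,0,0,-1.05],[-0.7,14,0,0,0,-1.2],[-0.7,14,0,0,0,-1.35],[-0.7,14,0,0,0,-1.49]]' 1 ;python3 -m crank '[[0,0,0,0,0.15,0],[0,0,0,0,0.3,0],[0,0,0,0,0.45,0],[0,0,0,0,0.6,0],[0,0,0,0,0.75,0],[0,0,0,0,0.9,0],[0,0,0,0,1.05,0],[0,0,0,0,1.2,0],[0,0,0,0,1.2,0],[0,0,0,0,1.2,0]]'
python3 - <<'E'
from h import *
st();rel([.567,.2,.12])
E
```

```text
time: 9.25
eef_pos: [0.568, 0.1731, 0.2441]
tcp_rot: [0.656, 0.755, -0.0, -0.0]
contact_force: [-0.1, 0.3, -0.2]
opening: 1.0
finger_force: 0.0
time: 10.25
eef_pos: [0.5682, 0.1722, 0.2436]
tcp_rot: [0.544, 0.621, 0.371, -0.425]
contact_force: [0.3, -0.0, -0.1]
opening: 1.001
finger_force: 0.0
{'time': 10.25, 'qpos': [-0.265, 0.288, 1.862, 1.041, 1.674, -0.682], 'eef_pos': [0.568, 0.172, 0.244], 'tcp_rot': [0.544, 0.621, 0.371, -0.425], 'contact_force': [0.261, -0.009, -0.057], 'opening': 1.001, 'finger_force': 0.0}
shift cm [-10.5    0.27   7.08]
tool axes
 [[-0.047  0.991 -0.125]
 [ 0.361  0.133  0.923]
 [ 0.931 -0.002 -0.364]]
```

```bash
python3 -m crank '[[0,0,0,0,0.15,0],[0,0,0,0,0.3,0],[0,0,0,0,0.3,0],[0,0,0,0,0.3,0]]'
python3 - <<'E'
from h import *
s=st();z=R.from_quat(s['tcp_rot']).as_matrix()[:,2]
A=np.array([.547,.333,.115])
rel(A-.08*z);rel(A+.007*z)
E
```

```text
time: 10.65
eef_pos: [0.5685, 0.1722, 0.2449]
tcp_rot: [0.482, 0.552, 0.448, -0.512]
contact_force: [-0.3, -0.4, 0.4]
opening: 1.001
finger_force: 0.0
{'time': 10.65, 'qpos': [-0.29, 0.401, 1.869, 1.231, 1.839, -0.763], 'eef_pos': [0.569, 0.172, 0.245], 'tcp_rot': [0.482, 0.552, 0.448, -0.512], 'contact_force': [-0.282, -0.351, 0.368], 'opening': 1.001, 'finger_force': 0.0}
shift cm [-11.74   0.     9.15]
tool axes
 [[-0.011  0.991 -0.133]
 [ 0.074  0.134  0.988]
 [ 0.997  0.001 -0.075]]
shift cm [-11.74   0.    17.85]
tool axes
 [[-0.011  0.991 -0.133]
 [ 0.074  0.134  0.988]
 [ 0.997  0.001 -0.075]]
```

```bash
python3 -m crank '[[-3,0,0,0,0,0],[-7,0,2,0,0,0],[-10,0,5,0,0,0],[-11.7,0,7.5,0,0,0],[-11.7,0,9,0,0,0],[-11.7,0,9,0,0,0],[-11.7,0,9,0,0,0]]'
python3 - <<'E'
from h import *
from m import comps
s=st();z=R.from_quat(s['tcp_rot']).as_matrix()[:,2]
rel(np.array([.547,.333,.115])+.007*z)
p,d,i=cam('side');cv2.imwrite('pics/s3.png',cv2.resize(p[130:400,100:380],None,fx=2,fy=2))
p,d,i=cam('wrist');C=cloud(d,i)
for S,c,m in comps(p,(5,170,100),(17,255,255),40): print(S.tolist(),c,C[m&(d>0)].min(0),C[m&(d>0)].max(0),C[m&(d>0)].mean(0))
E
```

```text
time: 11.35
eef_pos: [0.5589, 0.2521, 0.1237]
tcp_rot: [0.481, 0.552, 0.45, -0.511]
contact_force: [1.4, -0.8, 0.2]
opening: 0.997
finger_force: 0.0
{'time': 11.35, 'qpos': [-0.162, 0.596, 1.886, 1.292, 1.691, -0.944], 'eef_pos': [0.559, 0.252, 0.124], 'tcp_rot': [0.481, 0.552, 0.45, -0.511], 'contact_force': [1.397, -0.847, 0.211], 'opening': 0.997, 'finger_force': 0.0}
shift cm [-0.27 -0.11  8.91]
tool axes
 [[-0.015  0.991 -0.132]
 [ 0.071  0.133  0.989]
 [ 0.997  0.005 -0.073]]
[268, 199, 29, 36, 935] [281.71336898 215.79037433] [0.5375995  0.31927547 0.10506764] [0.55892394 0.34037252 0.12787896] [0.54874799 0.32453957 0.11876489]
```

View pics/s3.png

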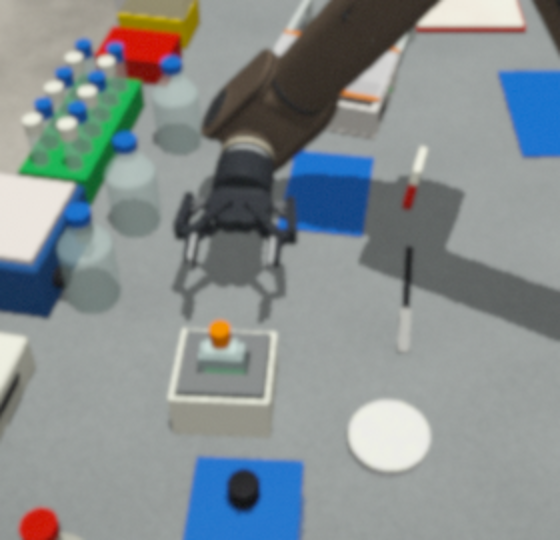

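The gripper is lined up with the cap at about (220,333) in the crop. Closing in.

```bash
python3 -m crank '[[-0.2,0,3,0,0,0],[-0.3,0,6,0,0,0],[-0.3,0,8,0,0,0],[-0.3,0,8.9,0,0,0],[-0.3,0,8.9,0,0,0],[-0.3,0,8.9,0,0,0]]'; python3 -m crank '[[0,0,0,0,0,0],[0,0,0,0,0,0],[0,0,0,0,0,0],[0,0,0,0,0,0],[0,0,0,0,0,0],[0,0,0,0,0,0],[0,0,0,0,0,0]]' 0 70;python3 - <<'E'
from h import *
s=st();T=R.from_quat(s['tcp_rot'])
print('up 10cm:',T.inv().apply([0,0,10]),T.as_matrix().round(3))
p,d,i=cam('side');cv2.imwrite('pics/s4.png',cv2.resize(p[200:380,130:330],None,fx=3,fy=3))
E
```

```text
time: 12.05
eef_pos: [0.5467, 0.3391, 0.1125]
tcp_rot: [0.482, 0.551, 0.45, -0.512]
contact_force: [-0.1, 0.7, 0.5]
opening: 0.998
finger_force: 0.0
time: 12.75
eef_pos: [0.546, 0.3399, 0.1119]
tcp_rot: [0.482, 0.55, 0.449, -0.513]
contact_force: [-0.1, -0.4, -0.1]
opening: 0.25
finger_force: 68.4
{'time': 12.75, 'qpos': [-0.013, 0.612, 1.895, 1.412, 1.599, -0.944], 'eef_pos': [0.546, 0.34, 0.112], 'tcp_rot': [0.482, 0.55, 0.449, -0.513], 'contact_force': [-0.114, -0.412, -0.074], 'opening': 0.25, 'finger_force': 68.437}
up 10cm: [ 9.97485553e+00  9.05502719e-04 -7.08700510e-01] [[-0.009  0.991 -0.131]
 [ 0.07   0.132  0.989]
 [ 0.997  0.    -0.071]]
```

View pics/s4.png

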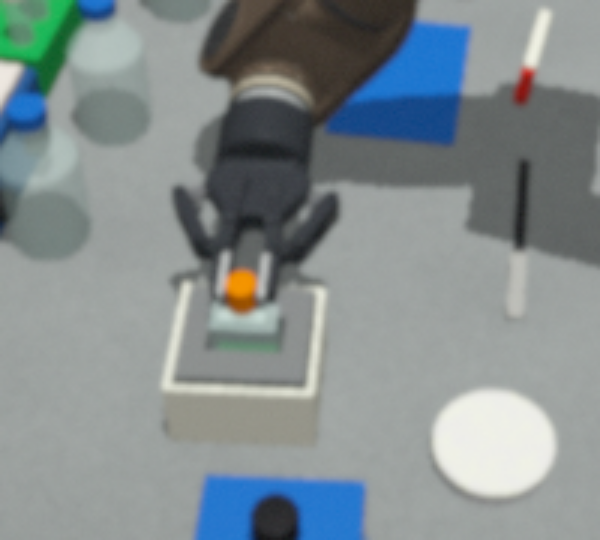

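Cap gripped symmetrically at (242,290). Lifting.

```bash
python3 -m crank '[[1.5,0,-0.1,0,0,0],[4,0,-0.3,0,0,0],[7,0,-0.5,0,0,0],[10,0,-0.7,0,0,0],[13,0,-0.9,0,0,0],[13,0,-0.9,0,0,0],[13,0,-0.9,0,0,0]]';python3 -m crank '[[13,0,-5,0,-0.1,0],[13,0,-10,0,-0.2,0],[13,0,-14,0,-0.3,0],[13,0,-18,0,-0.4,0],[13,0,-18,0,-0.5,0],[13,0,-18,0,-0.6,0],[13,0,-18,0,-0.7,0]]' ; python3 -c "
from h import *
st();rel([.489,.003,.2])"
```

```text
time: 13.5
eef_pos: [0.5457, 0.3402, 0.2429]
tcp_rot: [0.482, 0.551, 0.449, -0.512]
contact_force: [0.7, 0.4, -1.2]
opening: 0.253
finger_force: 68.7
time: 14.2
eef_pos: [0.5687, 0.1694, 0.3831]
tcp_rot: [0.609, 0.692, 0.255, -0.292]
contact_force: [0.4, 0.1, -1.6]
opening: 0.246
finger_force: 68.7
{'time': 14.2, 'qpos': [-0.183, 0.056, 1.7, 0.751, 1.661, -0.349], 'eef_pos': [0.569, 0.169, 0.383], 'tcp_rot': [0.609, 0.692, 0.255, -0.292], 'contact_force': [0.365, 0.148, -1.61], 'opening': 0.246, 'finger_force': 68.741}
shift cm [-23.92 -10.     1.77]
tool axes
 [[-0.088  0.992 -0.094]
 [ 0.694  0.129  0.709]
 [ 0.715 -0.003 -0.699]]
```

```bash
python3 -m crank '[[-3,-1.5,-0.2,0,-0.1,0],[-6,-3,-0.5,0,-0.2,0],[-9,-4.5,-0.8,0,-0.3,0],[-12,-6,-1,0,-0.4,0],[-15,-7.5,-1.2,0,-0.5,0],[-18,-9,-1.5,0,-0.6,0],[-20.3,-10,-1.7,0,-0.7,0],[-20.3,-10,-1.7,0,-0.8,0],[-20.3,-10,-1.7,0,-0.868,0],[-20.3,-10,-1.7,0,-0.868,0]]'
python3 - <<'E'
from h import *
s=st();rel([.489,.003,.05])
p,d,i=cam('side');cv2.imwrite('pics/s5.png',cv2.resize(p[100:300,180:400],None,fx=3,fy=3))
C=cloud(d,i); hsv=cv2.cvtColor(p,cv2.COLOR_BGR2HSV)
T=R.from_quat(s['tcp_rot'])
# points in tool frame near gripper: flask cloud
q=T.inv().apply(C[d>0]-s['eef_pos'])
m=(q[:,0]>-.13)&(q[:,0]<.03)&(abs(q[:,1])<.04)&(q[:,2]>-.03)&(q[:,2]<.03)
q=q[m]
for a in np.arange(-.13,.03,.01):
    k=q[(q[:,0]>=a)&(q[:,0]<a+.01)]
    if len(k)>3: print('x%.2f n%d y %.3f..%.3f z %.3f..%.3f'%(a,len(k),k[:,1].min(),k[:,1].max(),k[:,2].min(),k[:,2].max()))
E
```

```text
time: 15.2
eef_pos: [0.488, 0.0072, 0.2485]
tcp_rot: [0.658, 0.753, -0.024, 0.023]
contact_force: [-0.4, 0.3, -0.8]
opening: 0.252
finger_force: 68.8
{'time': 15.2, 'qpos': [-0.16, -0.151, 2.007, -0.068, 1.271, -0.275], 'eef_pos': [0.488, 0.007, 0.249], 'tcp_rot': [0.658, 0.753, -0.024, 0.023], 'contact_force': [-0.426, 0.269, -0.837], 'opening': 0.252, 'finger_force': 68.766}
shift cm [ 0.88  0.14 19.83]
tool axes
 [[-0.134  0.991  0.004]
 [ 0.989  0.134 -0.066]
 [-0.066 -0.005 -0.998]]
x-0.07 n16 y -0.022..0.014 z -0.013..-0.008
x-0.06 n16 y -0.005..0.014 z -0.015..-0.010
x-0.05 n20 y -0.008..0.013 z -0.017..-0.010
x-0.04 n20 y -0.008..0.013 z -0.016..-0.012
x-0.03 n28 y -0.024..0.012 z -0.017..0.003
x-0.02 n34 y -0.009..0.012 z -0.018..-0.002
x-0.01 n11 y -0.009..0.009 z -0.017..-0.009
x-0.00 n52 y -0.022..0.025 z -0.030..-0.005
x0.01 n117 y -0.022..0.025 z -0.030..0.007
x0.02 n21 y -0.010..0.012 z -0.019..0.003
```

View pics/s5.png

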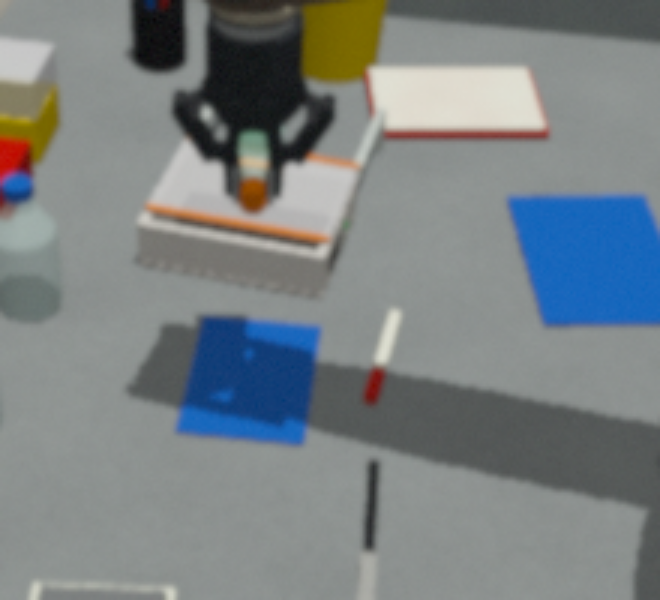

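The flask hangs horizontal between the fingers at (253,170), cap toward the camera, above the mat's far end. Lowering.

```bash
python3 -m crank '[[0.3,0.1,4,0,0,0],[0.5,0.1,8,0,0,0],[0.7,0.1,12,0,0,0],[0.9,0.1,16,0,0,0],[1,0.1,20,0,0,0],[1,0.1,21.8,0,0,0],[1,0.1,21.8,0,0,0],[1,0.1,21.8,0,0,0]]' ;python3 -m crank '[[0,0,0.5,0,0,0],[0.1,0,1,0,0,0],[0.1,0,1.3,0,0,0],[0.1,0,1.5,0,0,0],[0.1,0,1.5,0,0,0],[0.1,0,1.5,0,0,0]]'
python3 - <<'E'
from h import *
s=st()
p,d,i=cam('side');C=cloud(d,i)[d>0]
ax=np.array([-.134,.991])
q=C[(C[:,2]>.012)&(C[:,2]<.05)];r=(q[:,:2]-s['eef_pos'][:2]);a=r@ax;b=r@np.array([.991,.134])
for t in np.arange(-.12,.03,.01):
    k=(a>=t)&(a<t+.01)&(abs(b)<.045)
    if k.sum()>2: print('%.2f'%t,k.sum(),'b',b[k].min().round(3),b[k].max().round(3),'z',np.median(q[k,2]).round(4),q[k,2].max().round(3))
E
```

```text
time: 16.05
eef_pos: [0.4911, 0.0008, 0.0325]
tcp_rot: [0.659, 0.752, -0.023, 0.025]
contact_force: [0.3, 0.4, -0.9]
opening: 0.244
finger_force: 68.8
time: 16.65
eef_pos: [0.4911, 0.0011, 0.0177]
tcp_rot: [0.658, 0.752, -0.022, 0.026]
contact_force: [0.5, 0.6, -1.6]
opening: 0.25
finger_force: 68.8
{'time': 16.65, 'qpos': [-0.171, 0.178, 2.154, -0.091, 0.791, -0.24], 'eef_pos': [0.491, 0.001, 0.018], 'tcp_rot': [0.658, 0.752, -0.022, 0.026], 'contact_force': [0.537, 0.617, -1.642], 'opening': 0.25, 'finger_force': 68.824}
-0.05 7 b -0.022 0.01 z 0.0331 0.036
-0.04 18 b -0.005 0.012 z 0.0337 0.036
-0.03 22 b -0.023 0.012 z 0.034 0.037
-0.02 26 b -0.023 0.011 z 0.0301 0.035
-0.01 14 b -0.007 0.011 z 0.0296 0.036
-0.00 21 b -0.021 0.024 z 0.0314 0.043
0.01 102 b -0.021 0.024 z 0.0317 0.05
0.02 17 b -0.008 0.012 z 0.0239 0.033
```

```bash
python3 -m crank '[[0,0,0.2,0,0,0],[0,0,0.4,0,0,0],[0,0,0.5,0,0,0],[0,0,0.5,0,0,0],[0,0,0.5,0,0,0]]' ;python3 -m crank '[[0,0,0.1,0,0,0],[0,0,0.2,0,0,0],[0,0,0.2,0,0,0],[0,0,0.2,0,0,0]]'
```

```text
time: 17.2
eef_pos: [0.4911, 0.0008, 0.0126]
tcp_rot: [0.659, 0.752, -0.022, 0.025]
contact_force: [0.3, 0.1, -0.8]
opening: 0.246
finger_force: 68.8
time: 17.6
eef_pos: [0.4914, 0.0008, 0.0112]
tcp_rot: [0.659, 0.752, -0.022, 0.026]
contact_force: [-1.4, 2.6, 5.0]
opening: 0.253
finger_force: 69.5
```

```bash
python3 -m crank '[[0,0,0,0,0,0],[0,0,0,0,0,0],[0,0,0,0,0,0],[0,0,0,0,0,0],[0,0,0,0,0,0],[0,0,-3,0,0,0],[0,0,-7,0,0,0],[0,0,-12,0,0,0],[0,0,-17,0,0,0],[0,0,-20,0,0,0]]' 0.7
python3 - <<'E'
from h import *
st()
p,d,i=cam('wrist');cv2.imwrite('pics/w6.png',p)
for n in('top','side'):
    p,d,i=cam(n);np.savez(f'{n}6.npz',p=p,d=d,**i);C=cloud(d,i)
    q=C[(d>0)&(abs(C[...,0]-.495)<.075)&(abs(C[...,1]+.04)<.1)&(C[...,2]>.012)&(C[...,2]<.06)]
    if len(q)>20:
        q=q[:,:]; print(n,len(q),np.percentile(q[:,2],[10,50,90]).round(3),cv2.minAreaRect((q[:,:2]*1000).astype(np.float32)))
E
```

```text
time: 18.6
eef_pos: [0.4908, 0.0141, 0.2149]
tcp_rot: [0.658, 0.752, -0.021, 0.028]
contact_force: [0.7, -0.6, 0.9]
opening: 0.701
finger_force: 0.0
{'time': 18.6, 'qpos': [-0.144, -0.12, 2.042, -0.07, 1.195, -0.252], 'eef_pos': [0.491, 0.014, 0.215], 'tcp_rot': [0.658, 0.752, -0.021, 0.028], 'contact_force': [0.697, -0.641, 0.901], 'opening': 0.701, 'finger_force': 0.0}
top 489 [0.027 0.03  0.032] ((500.01470947265625, -65.45907592773438), (50.867244720458984, 69.2313461303711), 8.486104011535645)
side 468 [0.02  0.027 0.03 ] ((497.96484375, -37.164268493652344), (49.5050163269043, 122.61283111572266), 7.544576168060303)
```

View pics/w6.png

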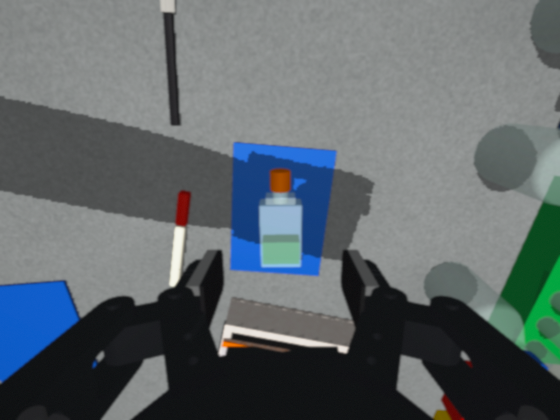

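The flask lies flat on the small mat, with its cap at (281,180) and foot at (281,265), and the neighbours are undisturbed. Next I'll open the cover.

```bash
cat >> h.py <<'E'
def plan(target,yaw):
    "shift (cm) and rotvec in tool axes to reach target with tool down and tool y at world angle yaw (deg)"
    s=ctrl.get_state();T=R.from_quat(s['tcp_rot']);a=np.radians(yaw)
    y=np.array([np.cos(a),np.sin(a),0]);z=np.array([0,0,-1.]);x=np.cross(y,z)
    G=R.from_matrix(np.c_[x,y,z])
    print('shift',np.round(T.inv().apply(np.array(target)-s['eef_pos'])*100,2),'rot',np.round((T.inv()*G).as_rotvec(),3))
E
python3 - <<'E'
from h import *
from m import comps
f=np.load('top6.npz');p,d=f['p'],f['d'];i={k:f[k] for k in('K','origin','orientation')};C=cloud(d,i)
for S,c,m in comps(p,(5,170,100),(17,255,255),60): print(S.tolist(),np.median(C[m&(d>0)],0).round(3),ray(i,c,.092).round(4),ray(i,c,.062).round(4))
plan([.5345,-.2745,.2],84.3)
E
```

```text
[373, 155, 6, 75, 227] [ 0.538 -0.206  0.063] [[ 0.5317 -0.1996  0.092 ]] [[ 0.5387 -0.206   0.062 ]]
[431, 159, 4, 75, 162] [ 0.524 -0.346  0.063] [[ 0.5178 -0.3353  0.092 ]] [[ 0.5244 -0.3456  0.062 ]]
[403, 180, 7, 24, 144] [ 0.532 -0.274  0.092] [[ 0.5325 -0.2735  0.092 ]] [[ 0.5395 -0.282   0.062 ]]
shift [-29.01   0.5    3.36] rot [-0.041  0.063 -1.339]
```

```bash
python3 -m crank '[[-4,0,0,0,0.01,-0.14],[-8,0,0,-0.01,0.01,-0.28],[-12,0,0,-0.01,0.02,-0.42],[-16,0.2,1,-0.02,0.03,-0.56],[-20,0.3,2,-0.02,0.03,-0.7],[-24,0.5,3,-0.03,0.04,-0.84],[-29,0.5,3.3,-0.03,0.05,-0.98],[-29,0.5,3.3,-0.04,0.06,-1.12],[-29,0.5,3.3,-0.04,0.06,-1.26],[-29,0.5,3.3,-0.041,0.063,-1.339]]' 1; python3 -m crank '[[0,0,0,0,0,0],[0,0,0,0,0,0]]'
python3 - <<'E'
from h import *
from m import comps
st();plan([.532,-.2745,.067],84.3)
p,d,i=cam('wrist');C=cloud(d,i)
for S,c,m in comps(p,(5,170,100),(17,255,255),200):
    q=C[m&(d>0)]; print(S.tolist(),c.round(),np.median(q,0).round(3),ray(i,c,.092).round(4),cv2.minAreaRect((q[:,:2]*1000).astype(np.float32)))
E
```

```text
time: 19.75
eef_pos: [0.5314, -0.2744, 0.1938]
tcp_rot: [0.048, 0.999, 0.002, -0.005]
contact_force: [-0.1, -0.1, -0.3]
opening: 0.997
finger_force: 0.0
time: 19.95
eef_pos: [0.532, -0.2738, 0.1951]
tcp_rot: [0.051, 0.999, 0.001, -0.005]
contact_force: [0.3, 0.6, -0.7]
opening: 1.0
finger_force: 0.0
{'time': 19.95, 'qpos': [-0.643, 0.156, 1.798, -0.004, 1.195, -2.112], 'eef_pos': [0.532, -0.274, 0.195], 'tcp_rot': [0.051, 0.999, 0.001, -0.005], 'contact_force': [0.26, 0.633, -0.656], 'opening': 1.0, 'finger_force': 0.0}
shift [-0.13 -0.09 12.81] rot [ 0.001 -0.009 -0.002]
[343, 95, 19, 200, 1570] [352. 195.] [ 0.535 -0.208  0.062] [[ 0.5259 -0.2145  0.092 ]] ((542.8837890625, -204.1907196044922), (18.08870506286621, 194.8956756591797), 84.08761596679688)
[195, 96, 21, 199, 1447] [205. 189.] [ 0.511 -0.345  0.062] [[ 0.5088 -0.337   0.092 ]] ((528.8919677734375, -346.9448547363281), (8.014119148254395, 194.3092803955078), 84.3602294921875)
[538, 111, 22, 25, 401] [550. 123.] [ 0.488 -0.     0.027] [[ 0.4832 -0.0566  0.092 ]] ((489.6473693847656, 1.5522937774658203), (20.537456512451172, 22.1973819732666), 8.474529266357422)
[272, 179, 14, 64, 887] [278. 210.] [ 0.533 -0.278  0.091] [[ 0.5331 -0.2777  0.092 ]] ((534.5262451171875, -277.6673889160156), (11.441376686096191, 56.859619140625), 83.65470123291016)
```

Handle found at (0.534,-0.277). I'll descend, grip gently and slide by 14.8 cm.

```bash
python3 -m crank '[[0,-0.2,5,0,0,0],[0,-0.2,9,0,0,0],[0,-0.2,12,0,0,0],[0,-0.2,12.8,0,0,0],[0,-0.2,12.8,0,0,0],[0,-0.2,12.8,0,0,0]]'; python3 -m crank '[[0,0,0,0,0,0],[0,0,0,0,0,0],[0,0,0,0,0,0],[0,0,0,0,0,0],[0,0,0,0,0,0],[0,0,0,0,0,0]]' 0 30; python3 -c "
from h import *
s=st();b=np.array([-.0993,-.995,0]);print(R.from_quat(s['tcp_rot']).inv().apply(b*14.5).round(2))"
```

```text
time: 20.6
eef_pos: [0.5328, -0.2769, 0.0708]
tcp_rot: [0.05, 0.999, -0.001, -0.002]
contact_force: [1.3, -0.6, 0.1]
opening: 1.001
finger_force: 0.0
time: 21.2
eef_pos: [0.5318, -0.2764, 0.0694]
tcp_rot: [0.05, 0.999, -0.0, -0.003]
contact_force: [-0.4, 0.9, 1.8]
opening: 0.155
finger_force: 32.9
{'time': 21.2, 'qpos': [-0.647, 0.307, 1.871, -0.004, 0.968, -2.116], 'eef_pos': [0.532, -0.276, 0.069], 'tcp_rot': [0.05, 0.999, -0.0, -0.003], 'contact_force': [-0.437, 0.893, 1.83], 'opening': 0.155, 'finger_force': 32.882}
[ 0.00e+00 -1.45e+01  1.00e-02]
```

```bash
python3 -m crank '[[0,-1.5,0,0,0,0],[0,-4,0,0,0,0],[0,-7,0,0,0,0],[0,-10,0,0,0,0],[0,-12.5,0,0,0,0],[0,-14,0,0,0,0],[0,-14.5,0,0,0,0],[0,-14.5,0,0,0,0],[0,-14.5,0,0,0,0]]';python3 -m crank '[[0,0,0,0,0,0],[0,0,0,0,0,0],[0,0,0,0,0,0],[0,0,0,0,0,0],[0,0,-4,0,0,0],[0,0,-8,0,0,0],[0,0,-12,0,0,0],[0,0,-12,0,0,0]]' 0.7
python3 - <<'E'
from h import *
from m import comps
st();plan([.498,-.04,.13],7.7)
p,d,i=cam('top');C=cloud(d,i)
for S,c,m in comps(p,(5,170,100),(17,255,255),40): print(S.tolist(),np.median(C[m&(d>0)],0).round(3))
E
```

```text
time: 22.1
eef_pos: [0.5187, -0.4029, 0.0691]
tcp_rot: [0.05, 0.999, 0.02, -0.008]
contact_force: [0.6, 47.0, 24.8]
opening: 0.155
finger_force: 49.8
time: 22.9
eef_pos: [0.5205, -0.4251, 0.1979]
tcp_rot: [0.05, 0.999, -0.006, 0.002]
contact_force: [1.6, -1.1, 1.7]
opening: 0.703
finger_force: 0.0
{'time': 22.9, 'qpos': [-0.834, 0.301, 1.621, -0.005, 1.209, -2.302], 'eef_pos': [0.52, -0.425, 0.198], 'tcp_rot': [0.05, 0.999, -0.006, 0.002], 'contact_force': [1.583, -1.083, 1.671], 'opening': 0.703, 'finger_force': 0.0}
shift [ 6.14 38.16  6.35] rot [-0.006  0.011  1.336]
[426, 158, 4, 76, 134] [ 0.537 -0.334  0.063]
[457, 184, 6, 23, 112] [ 0.521 -0.4    0.092]
[288, 214, 9, 8, 56] [0.489 0.006 0.027]
```

```bash
python3 -m crank '[[0.6,4,0,0,0,0.14],[1.2,8,0,0,0,0.28],[2,12,0,0,0,0.42],[2.6,16,0,0,0,0.56],[3.2,20,0,0,0,0.7],[3.8,24,0,0,0,0.84],[4.4,28,0,0,0,0.98],[5,32,0,0,0,1.12],[5.5,35,0,0,0,1.26],[5.9,37.1,0,0,0.01,1.336]]' 0.85; python3 -m crank '[[0,0,0,0,0,0],[0,0,0,0,0,0]]'
python3 - <<'E'
from h import *
from m import comps
st()
p,d,i=cam('wrist');C=cloud(d,i)
q=C[(d>0)&(abs(C[...,0]-.495)<.06)&(C[...,1]>-.13)&(C[...,1]<.045)&(C[...,2]>.017)&(C[...,2]<.04)]
print(len(q),np.percentile(q[:,2],[10,50,90]),cv2.minAreaRect((q[:,:2]*1000).astype(np.float32)))
a=np.radians(97.6);ax=np.array([np.cos(a),np.sin(a)]);t=q[:,:2]@ax
b=q[(t<np.percentile(t,50)),:2];print('body',cv2.minAreaRect((b*1000).astype(np.float32)),'ends',(t.min(),t.max()))
plan([.499,-.051,.010],7.7)
E
```

```text
time: 23.95
eef_pos: [0.495, -0.044, 0.1877]
tcp_rot: [0.659, 0.752, -0.002, -0.009]
contact_force: [0.2, -0.1, 0.4]
opening: 0.849
finger_force: 0.0
time: 24.15
eef_pos: [0.4958, -0.046, 0.1883]
tcp_rot: [0.657, 0.754, -0.002, -0.008]
contact_force: [0.1, -0.3, 0.3]
opening: 0.845
finger_force: 0.0
{'time': 24.15, 'qpos': [-0.298, -0.059, 2.036, 0.002, 1.181, -0.435], 'eef_pos': [0.496, -0.046, 0.188], 'tcp_rot': [0.657, 0.754, -0.002, -0.008], 'contact_force': [0.073, -0.346, 0.257], 'opening': 0.845, 'finger_force': 0.0}
4513 [0.02640643 0.02896884 0.03001345] ((496.39349365234375, -42.953338623046875), (50.08085250854492, 119.23661041259766), 7.8841400146484375)
body ((500.844482421875, -75.21438598632812), (50.13157653808594, 54.04903793334961), 7.574368953704834) ends (np.float64(-0.16782035735519021), np.float64(-0.04859858850706985))
shift [-0.65  0.47 17.84] rot [-0.013 -0.009  0.001]
```

```bash
python3 -m crank '[[-0.9,0.3,4,-0.01,-0.01,0],[-0.9,0.3,8,-0.013,-0.01,0],[-0.9,0.3,12,-0.013,-0.01,0],[-0.9,0.3,15.5,-0.013,-0.01,0],[-0.9,0.3,17.3,-0.013,-0.01,0],[-0.9,0.3,17.8,-0.013,-0.01,0],[-0.9,0.3,17.8,-0.013,-0.01,0],[-0.9,0.3,17.8,-0.013,-0.01,0]]'; python3 -m crank '[[0,0,0,0,0,0],[0,0,0,0,0,0],[0,0,0,0,0,0],[0,0,0,0,0,0],[0,0,0,0,0,0]]' 0 50;  python3 -m crank '[[0,0,-1,0,0,0],[0,0,-4,0,0,0],[0,0,-8,0,0,0],[0,0,-12,0,0,0],[0,0,-12,0,0,0],[0,0,-12,0,0,0]]'
python3 - <<'E'
from h import *
st()
b=np.array([-.0993,-.995])  # box -y
bx=np.array([.995,-.0993])
# box centre (0.534,-.2755); flask x-dir after +76.6 turn: flask z = box -x ; grip is 11mm foot-side of mid
O=np.array([.534,-.2755]); mid=O-b*.010; g=mid+bx*.011; print(mid,g); plan([*g,.135],84.3)
E
```

```text
time: 25.0
eef_pos: [0.4992, -0.0537, 0.0124]
tcp_rot: [0.658, 0.753, 0.0, 0.002]
contact_force: [0.4, -0.8, -0.3]
opening: 0.848
finger_force: 0.0
time: 25.5
eef_pos: [0.4995, -0.0533, 0.013]
tcp_rot: [0.658, 0.753, 0.0, 0.002]
contact_force: [0.1, -0.7, 5.8]
opening: 0.571
finger_force: 54.3
time: 26.1
eef_pos: [0.4982, -0.0526, 0.1324]
tcp_rot: [0.658, 0.753, 0.0, 0.002]
contact_force: [-0.2, -0.0, -2.0]
opening: 0.571
finger_force: 53.5
{'time': 26.1, 'qpos': [-0.308, 0.006, 2.083, -0.001, 1.049, -0.443], 'eef_pos': [0.498, -0.053, 0.132], 'tcp_rot': [0.658, 0.753, 0.0, 0.002], 'contact_force': [-0.219, -0.036, -1.972], 'opening': 0.571, 'finger_force': 53.491}
[ 0.534993 -0.26555 ] [ 0.545938  -0.2666423]
shift [-21.85   1.84  -0.2 ] rot [ 1.000e-03  4.000e-03 -1.336e+00]
```

```bash
python3 -m crank '[[-2,0.2,-0.2,0,0,-0.14],[-5,0.4,-0.2,0,0,-0.28],[-8,0.6,-0.2,0,0,-0.42],[-11,0.8,-0.2,0,0,-0.56],[-14,1,-0.2,0,0,-0.7],[-17,1.3,-0.2,0,0,-0.84],[-20,1.6,-0.2,0,0,-0.98],[-21.8,1.8,-0.2,0,0,-1.12],[-21.8,1.8,-0.2,0,0,-1.26],[-21.8,1.8,-0.2,0,0,-1.336]]'; python3 -m crank '[[0,0,0,0,0,0],[0,0,0,0,0,0]]'
python3 - <<'E'
from h import *
from m import comps
st();plan([.546,-.2666,.017],84.3)
p,d,i=cam('top');cv2.imwrite('pics/t7.png',cv2.resize(p[120:280,320:520],None,fx=4,fy=4,interpolation=cv2.INTER_CUBIC))
C=cloud(d,i)
for S,c,m in comps(p,(5,170,100),(17,255,255),25): print(S.tolist(),np.median(C[m&(d>0)],0).round(3))
E
```

```text
time: 27.1
eef_pos: [0.5436, -0.2659, 0.1304]
tcp_rot: [0.048, 0.999, 0.001, -0.002]
contact_force: [-0.1, 0.1, -1.5]
opening: 0.571
finger_force: 53.4
time: 27.3
eef_pos: [0.5441, -0.2654, 0.1316]
tcp_rot: [0.05, 0.999, 0.0, -0.001]
contact_force: [1.0, 0.6, -1.0]
opening: 0.568
finger_force: 53.4
{'time': 27.3, 'qpos': [-0.621, 0.236, 1.83, -0.0, 1.078, -2.091], 'eef_pos': [0.544, -0.265, 0.132], 'tcp_rot': [0.05, 0.999, 0.0, -0.001], 'contact_force': [1.019, 0.629, -0.972], 'opening': 0.568, 'finger_force': 53.387}
shift [-0.22 -0.11 11.46] rot [ 0.001 -0.002 -0.001]
[483, 162, 3, 76, 181] [ 0.5   -0.471  0.063]
[455, 198, 7, 10, 38] [ 0.499 -0.398  0.091]
```

View pics/t7.png

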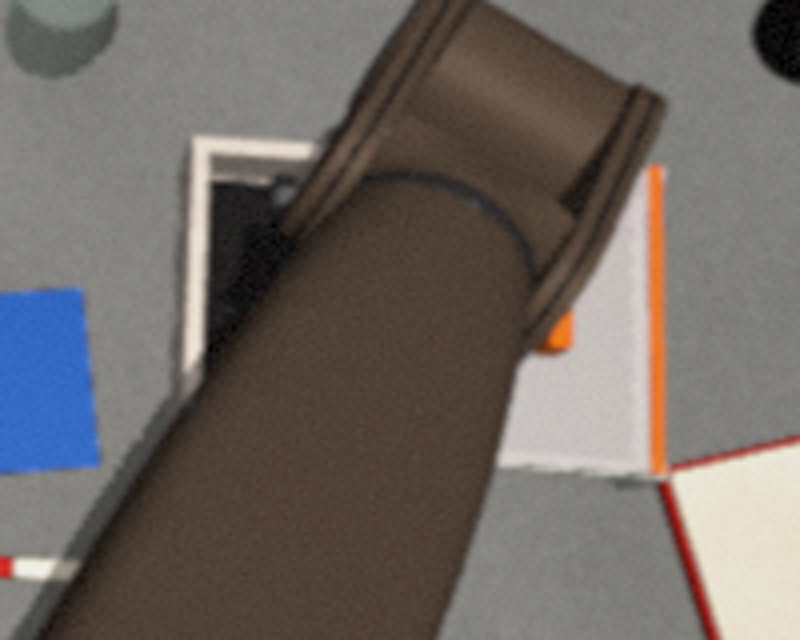

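The cover is open about 126 mm (its corner touches the red book at (665,475)), and the box interior is free for the flask. Lowering.

```bash
python3 -m crank '[[-0.2,0,3,0,0,0],[-0.2,0,6,0,0,0],[-0.2,0,9,0,0,0],[-0.2,0,10.6,0,0,0],[-0.2,0,10.8,0,0,0],[-0.2,0,10.8,0,0,0],[-0.2,0,10.8,0,0,0]]'; python3 -m crank '[[0,0,0.2,0,0,0],[0,0,0.4,0,0,0],[0,0,0.5,0,0,0],[0,0,0.5,0,0,0],[0,0,0.5,0,0,0]]'
```

```text
time: 28.05
eef_pos: [0.5485, -0.2674, 0.0274]
tcp_rot: [0.05, 0.999, -0.001, 0.002]
contact_force: [-0.1, -0.3, -0.9]
opening: 0.573
finger_force: 53.4
time: 28.55
eef_pos: [0.5472, -0.2665, 0.0206]
tcp_rot: [0.05, 0.999, -0.001, 0.001]
contact_force: [-0.1, -0.1, -1.4]
opening: 0.568
finger_force: 53.4
```

```bash
python3 -m crank '[[0,0,0.1,0,0,0],[0,0,0.25,0,0,0],[0,0,0.4,0,0,0],[0,0,0.4,0,0,0],[0,0,0.4,0,0,0]]'
```

```text
time: 29.05
eef_pos: [0.5473, -0.2666, 0.0171]
tcp_rot: [0.05, 0.999, -0.001, 0.0]
contact_force: [-2.0, 1.0, 4.0]
opening: 0.571
finger_force: 54.0
```

```bash
python3 -m crank '[[0,0,0,0,0,0],[0,0,0,0,0,0],[0,0,0,0,0,0],[0,0,0,0,0,0],[0,0,-3,0,0,0],[0,0,-7,0,0,0],[0,0,-12,0,0,0],[0,0,-17,0,0,0],[0,0,-18,0,0,0],[0,0,-18,0,0,0]]' 0.72
python3 - <<'E'
from h import *
from m import comps
s=st()
p,d,i=cam('wrist');C=cloud(d,i)
O=np.array([.534,-.2755]);bx=np.array([.995,-.0993]);by=np.array([.0993,.995])
r=C[...,:2]-O;u=r@bx;v=r@by
m=(d>0)&(abs(u)<.088)&(v>-.05)&(v<.063)&(C[...,2]>.016)&(C[...,2]<.05)
k=np.c_[u[m],v[m]]*1000
print(m.sum(),np.percentile(C[m][:,2],[10,50,90]).round(4),cv2.minAreaRect(k.astype(np.float32)))
for S,c,mm in comps(p,(5,170,100),(17,255,255),100):
    q=C[mm&(d>0)];print(S.tolist(),np.median(q,0).round(3),cv2.minAreaRect((q[:,:2]*1000).astype(np.float32)))
plan([.521,-.401,.2],84.3)
E
```

```text
time: 30.05
eef_pos: [0.5485, -0.2673, 0.2001]
tcp_rot: [0.05, 0.999, -0.002, 0.003]
contact_force: [0.8, -0.3, -0.3]
opening: 0.721
finger_force: 0.0
{'time': 30.05, 'qpos': [-0.619, 0.168, 1.776, -0.0, 1.19, -2.091], 'eef_pos': [0.549, -0.267, 0.2], 'tcp_rot': [0.05, 0.999, -0.002, 0.003], 'contact_force': [0.847, -0.342, -0.29], 'opening': 0.721, 'finger_force': 0.0}
5495 [0.0278 0.033  0.0347] ((0.00447845458984375, -8.085994720458984), (83.75804901123047, 175.61570739746094), 89.98307800292969)
[40, 73, 49, 203, 1631] [ 0.501 -0.471  0.062] ((513.6610107421875, -495.7437744140625), (55.561832427978516, 195.56155395507812), 84.29210662841797)
[200, 73, 19, 177, 1335] [ 0.502 -0.332  0.062] ((514.6023559570312, -333.69805908203125), (7.428857326507568, 165.010986328125), 84.20469665527344)
[272, 118, 22, 24, 501] [ 0.488 -0.262  0.031] ((487.7090148925781, -262.2840881347656), (21.695758819580078, 22.739749908447266), 84.44351959228516)
[112, 154, 35, 69, 1821] [ 0.52  -0.399  0.09 ] ((521.9332275390625, -403.17144775390625), (13.526588439941406, 58.71167755126953), 84.34070587158203)
shift [  1.27 -13.65  -0.28] rot [-0.002  0.002  0.   ]
```

```bash
python3 -m crank '[[0.5,-5,0,0,0,0],[1,-10,0,0,0,0],[1.3,-13.7,0,0,0,0],[1.3,-13.7,4,0,0,0],[1.3,-13.7,8,0,0,0],[1.3,-13.7,12,0,0,0],[1.3,-13.7,13.2,0,0,0],[1.3,-13.7,13.2,0,0,0],[1.3,-13.7,13.2,0,0,0]]' 1;python3 -m crank '[[0,0,0,0,0,0],[0,0,0,0,0,0],[0,0,0,0,0,0],[0,0,0,0,0,0],[0,0,0,0,0,0],[0,0,0,0,0,0]]' 0 30;python3 -m crank '[[0,1.5,0,0,0,0],[0,4,0,0,0,0],[0,7,0,0,0,0],[0,9.5,0,0,0,0],[0,11.5,0,0,0,0],[0,12.2,0,0,0,0],[0,12.2,0,0,0,0],[0,12.2,0,0,0,0]]'
```

```text
time: 31.0
eef_pos: [0.5211, -0.4018, 0.0652]
tcp_rot: [0.05, 0.999, -0.001, 0.001]
contact_force: [0.1, 1.2, 1.1]
opening: 0.995
finger_force: 0.0
time: 31.6
eef_pos: [0.5209, -0.4019, 0.0654]
tcp_rot: [0.05, 0.999, -0.001, 0.001]
contact_force: [-1.8, 1.0, 3.2]
opening: 0.157
finger_force: 31.7
time: 32.4
eef_pos: [0.5332, -0.2793, 0.0653]
tcp_rot: [0.05, 0.999, -0.0, 0.001]
contact_force: [-0.3, 1.6, 5.7]
opening: 0.158
finger_force: 32.3
```

```bash
python3 -m crank '[[0,0.2,0,0,0,0],[0,0.4,0,0,0,0],[0,0.5,0,0,0,0],[0,0.5,0,0,0,0]]'
```

```text
time: 32.8
eef_pos: [0.5336, -0.2756, 0.0653]
tcp_rot: [0.05, 0.999, -0.001, 0.001]
contact_force: [-1.1, -0.7, 5.4]
opening: 0.157
finger_force: 32.2
```

```bash
python3 -m crank '[[0,0.2,0,0,0,0],[0,0.4,0,0,0,0],[0,0.4,0,0,0,0]]';python3 -m crank '[[0,0,0,0,0,0],[0,0,0,0,0,0],[0,0,0,0,0,0],[0,0,0,0,0,0],[0,0,-3,0,0,0],[0,0,-8,0,0,0],[0,0,-13,0,0,0],[0,0,-18,0,0,0],[0,0,-23,0,0,0],[0,0,-23,0,0,0]]' 1
python3 - <<'E'
from h import *
from m import comps
st()
for n in('wrist','top'):
    p,d,i=cam(n);C=cloud(d,i)
    for S,c,mm in comps(p,(5,170,100),(17,255,255),25):
        q=C[mm&(d>0)];print(n,S.tolist(),np.median(q,0).round(3),cv2.minAreaRect((q[:,:2]*1000).astype(np.float32)))
    q=C[(d>0)&(abs(C[...,0]-.48)<.08)&(abs(C[...,1]-.5)<.08)&(C[...,2]>.065)&(C[...,2]<.09)]
    print('lid top',len(q), np.percentile(q[:,2],[5,50,95]).round(3) if len(q) else '', q.mean(0).round(3) if len(q) else '')
E
```

```text
time: 33.1
eef_pos: [0.534, -0.2715, 0.0654]
tcp_rot: [0.05, 0.999, -0.001, 0.001]
contact_force: [-0.5, -0.5, 5.8]
opening: 0.158
finger_force: 32.3
time: 34.1
eef_pos: [0.5365, -0.273, 0.305]
tcp_rot: [0.05, 0.999, -0.005, 0.008]
contact_force: [-0.3, 0.3, 0.8]
opening: 1.002
finger_force: 0.0
{'time': 34.1, 'qpos': [-0.639, 0.069, 1.692, -0.0, 1.363, -2.111], 'eef_pos': [0.536, -0.273, 0.305], 'tcp_rot': [0.05, 0.999, -0.005, 0.008], 'contact_force': [-0.272, 0.279, 0.795], 'opening': 1.002, 'finger_force': 0.0}
wrist [225, 95, 12, 149, 714] [ 0.515 -0.34   0.062] ((529.2351684570312, -341.58282470703125), (7.0704264640808105, 193.10533142089844), 84.26561737060547)
wrist [333, 94, 13, 150, 806] [ 0.539 -0.202  0.062] ((542.6218872070312, -201.26416015625), (11.921026229858398, 193.73773193359375), 84.23059844970703)
wrist [281, 153, 9, 48, 403] [ 0.533 -0.272  0.091] ((534.3785400390625, -271.9156494140625), (9.766107559204102, 57.404197692871094), 84.2738265991211)
lid top 0  
top [372, 155, 5, 72, 210] [ 0.545 -0.201  0.063] ((492.3513488769531, -176.98147583007812), (62.99850845336914, 292.5968322753906), 64.7890625)
lid top 1646 [0.072 0.076 0.079] [0.477 0.499 0.076]
```

There was no end-stop reaction, so the cover may not be fully shut yet. I'll grip again and push until it stops.

```bash
python3 -m crank '[[0,0,5,0,0,0],[0,0,10,0,0,0],[0,0,15,0,0,0],[0,0,19,0,0,0],[0,0,22,0,0,0],[0,0,23,0,0,0],[0,0,23,0,0,0],[0,0,23,0,0,0]]';python3 -m crank '[[0,0,0,0,0,0],[0,0,0,0,0,0],[0,0,0,0,0,0],[0,0,0,0,0,0],[0,0,0,0,0,0],[0,0,0,0,0,0]]' 0 30;python3 -m crank '[[0,0.1,0,0,0,0],[0,0.2,0,0,0,0],[0,0.3,0,0,0,0],[0,0.4,0,0,0,0],[0,0.4,0,0,0,0]]'
```

```text
time: 35.0
eef_pos: [0.5342, -0.2715, 0.0653]
tcp_rot: [0.05, 0.999, -0.001, 0.001]
contact_force: [0.1, -0.6, 0.1]
opening: 1.0
finger_force: 0.0
time: 35.6
eef_pos: [0.5338, -0.2713, 0.0651]
tcp_rot: [0.05, 0.999, -0.001, 0.001]
contact_force: [-1.2, 0.1, 2.8]
opening: 0.156
finger_force: 31.5
time: 36.1
eef_pos: [0.5342, -0.2673, 0.065]
tcp_rot: [0.05, 0.999, -0.001, 0.001]
contact_force: [-2.4, -2.4, 5.7]
opening: 0.158
finger_force: 31.9
```

```bash
python3 -m crank '[[0,0.1,0,0,0,0],[0,0.2,0,0,0,0],[0,0.3,0,0,0,0],[0,0.4,0,0,0,0],[0,0.4,0,0,0,0]]'
python3 - <<'E'
from h import *
from m import comps
for n in('top','side'):
    p,d,i=cam(n);C=cloud(d,i)
    for S,c,mm in comps(p,(5,170,100),(17,255,255),25):
        q=C[mm&(d>0)];print(n,S.tolist(),np.median(q,0).round(4))
    # white box walls at 56mm & cover height around +y edge, in box axes
    O=np.array([.534,-.2755]);bx=np.array([.995,-.0993]);by=np.array([.0993,.995])
    r=C[...,:2]-O;u=r@bx;v=r@by
    m=(d>0)&(abs(u)<.09)&(v>.04)&(v<.1)
    for t in np.arange(.05,.1,.004):
        k=m&(v>=t)&(v<t+.004)
        if k.any(): print('%.3f'%t,k.sum(),C[k][:,2].max().round(3),np.median(C[k][:,2]).round(3),p[k].mean(0).round())
E
```

```text
time: 36.6
eef_pos: [0.5346, -0.2633, 0.065]
tcp_rot: [0.05, 0.999, -0.001, 0.001]
contact_force: [-1.9, -1.5, 5.1]
opening: 0.152
finger_force: 31.9
top [370, 155, 4, 60, 109] [ 0.565  -0.1963  0.0633]
0.050 147 0.435 0.35 [ 87.  95. 106.]
0.054 147 0.437 0.359 [ 91.  98. 109.]
0.058 161 0.44 0.365 [ 99. 106. 116.]
0.062 166 0.441 0.366 [105. 111. 121.]
0.066 199 0.443 0.346 [104. 111. 120.]
0.070 199 0.443 0.345 [100. 106. 116.]
0.074 219 0.446 0.321 [ 96. 106. 125.]
0.078 185 0.447 0.317 [ 60.  95. 147.]
0.082 173 0.448 0.068 [ 58.  91. 142.]
0.086 207 0.45 0.062 [121. 134. 155.]
0.090 387 0.45 0.047 [102. 109. 117.]
0.094 185 0.452 0.004 [ 91.  98. 104.]
0.098 84 0.453 0.003 [ 92.  97. 104.]
side [159, 143, 32, 11, 73] [ 0.8497 -0.3277  0.045 ]
side [268, 158, 4, 7, 25] [ 0.5171 -0.2514  0.0817]
0.050 208 0.397 0.203 [80. 82. 80.]
0.054 158 0.351 0.193 [84. 86. 86.]
0.058 103 0.417 0.167 [107. 111. 110.]
0.062 127 0.415 0.294 [95. 97. 98.]
0.066 131 0.417 0.277 [ 96. 100. 102.]
0.070 126 0.412 0.288 [90. 94. 99.]
0.074 155 0.427 0.282 [ 87.  95. 105.]
0.078 133 0.427 0.314 [61. 73. 86.]
0.082 149 0.424 0.301 [ 70.  90. 115.]
0.086 201 0.439 0.061 [ 83. 100. 118.]
0.090 405 0.439 0.039 [105. 112. 117.]
0.094 568 0.437 0.032 [111. 116. 118.]
0.098 162 0.45 0.042 [ 95. 100. 103.]
```

The cover was evidently ajar at the start, and the stop I met earlier was its full opening. About 6 mm remain.

```bash
python3 -m crank '[[0,0.15,0,0,0,0],[0,0.3,0,0,0,0],[0,0.45,0,0,0,0],[0,0.6,0,0,0,0],[0,0.6,0,0,0,0]]'; python3 -m crank '[[0,0.1,0,0,0,0],[0,0.2,0,0,0,0],[0,0.3,0,0,0,0]]'
```

```text
time: 37.2
eef_pos: [0.5351, -0.2588, 0.065]
tcp_rot: [0.049, 0.999, -0.002, 0.001]
contact_force: [-2.6, -4.8, 3.9]
opening: 0.159
finger_force: 31.7
time: 37.5
eef_pos: [0.5351, -0.2588, 0.0651]
tcp_rot: [0.049, 0.999, -0.005, 0.001]
contact_force: [-4.0, -17.5, 0.0]
opening: 0.161
finger_force: 32.0
```

The stop is reached. I'll release, retreat and check.

```bash
python3 -m crank '[[0,-0.3,0,0,0,0],[0,-0.3,0,0,0,0],[0,-0.3,0,0,0,0],[0,-0.3,0,0,0,0],[0,-0.3,0,0,0,0],[0,-0.3,-3,0,0,0],[0,-0.3,-8,0,0,0],[0,-0.3,-13,0,0,0],[0,-0.3,-18,0,0,0],[0,-0.3,-23,0,0,0]]' 1; python3 -m crank '[[0,0,0,0,0,0],[0,0,0,0,0,0]]'
python3 - <<'E'
from h import *
from m import comps
st()
p,d,i=cam('wrist');C=cloud(d,i)
for S,c,mm in comps(p,(5,170,100),(17,255,255),25):
    q=C[mm&(d>0)];print(S.tolist(),np.median(q,0).round(4),cv2.minAreaRect((q[:,:2]*1000).astype(np.float32))[0])
O=np.array([.534,-.2755]);by=np.array([.0993,.995]);bx=np.array([.995,-.0993])
r=C[...,:2]-O;u=r@bx;v=r@by
for lo,hi in((.048,.059),(.059,.066)):
    m=(d>0)&(abs(u)<.08)&(abs(v)<.13)&(C[...,2]>lo)&(C[...,2]<hi);print(lo,np.percentile(v[m],[.5,99.5]).round(3))
E
```

```text
time: 38.5
eef_pos: [0.5346, -0.2564, 0.2965]
tcp_rot: [0.049, 0.999, -0.0, 0.001]
contact_force: [1.1, -0.1, 0.5]
opening: 0.999
finger_force: 0.0
time: 38.7
eef_pos: [0.5355, -0.2571, 0.2967]
tcp_rot: [0.049, 0.999, -0.002, 0.002]
contact_force: [0.1, -0.2, -0.9]
opening: 1.002
finger_force: 0.0
{'time': 38.7, 'qpos': [-0.618, 0.062, 1.713, -0.0, 1.361, -2.09], 'eef_pos': [0.536, -0.257, 0.297], 'tcp_rot': [0.049, 0.999, -0.002, 0.002], 'contact_force': [0.063, -0.184, -0.863], 'opening': 1.002, 'finger_force': 0.0}
[221, 99, 12, 150, 730] [ 0.5173 -0.3275  0.0622] (529.8362426757812, -328.81219482421875)
[330, 99, 13, 151, 741] [ 0.5396 -0.1905  0.0623] (544.2528686523438, -190.41525268554688)
[277, 158, 9, 49, 436] [ 0.535  -0.2596  0.0913] (535.8101806640625, -259.7397155761719)
0.048 [-0.06  0.09]
0.059 [-0.057  0.088]
```

```bash
python3 -c "
from plant import ctrl
print(ctrl.sign_off())"
```

```text
the job is handed in; nothing more can be done
None
```

The job is handed in at about 39 s. The lid stands upright on the bench clear of the tank, the flask lies flat in the incubation box after its stop on the small mat, and the cover is pushed shut to its stop; sign-off returned no verdict.

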